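# Stagger the rinsed cup trays to air

### The arm

A 6-joint arm with a two-finger parallel gripper is mounted at the origin on the work surface. World frame = base frame: x ahead of the robot, y to its left, z up, the work surface at z = 0. Lengths are in mm, angles in rad, forces in N, time in s.
With the tool pointing down it reaches from about 275 to 975 mm from the base axis. Payload 8.4 kg.
Tool frame: the origin (TCP) lies midway between the tips of the shut fingers; the grasp point (between the pads) lies 19 mm behind it; y points along the fingers, x is the direction in which the jaws open and shut, and the axes are right-handed (so a half turn about y gives the same grasp; the last joint's range is limited). The gripper opens to 92 mm and grips with 3 to 60 N. Pads are 20 mm wide; open, the fingers measure 128 mm over their backs; the gripper's body (75 mm by 189 mm) begins 69 mm behind the grasp point.
Start: joints at [1.247, 0.353, 1.633, -0, 1.155, -0.002], TCP at [197.67, 592.92, 214.583] pointing down, gripper open.
Joint ranges: [-2.63, 2.63], [-0.92, 2.1], [0.06, 2.66], [-1.3, 4.44], [0, 2.69], [-3.02, 3.02]. Speed limits (rad/s): [2.22, 2.22, 2.79, 3.14, 3.14, 3.14].

### API

Orientations are given as a rotation vector (axis times angle).
In Python, from station import ctrl gives the robot as it stands.
- The arm moves only by the tool drive_tool, never from a script. Its argument "plan" is text: rows parted by semicolons, each of 7 numbers parted by spaces: the turn, a rotation vector about the tool's x, y, z in degrees, then the shift along the tool's x, y, z in m, then the finger opening in m, from 0 to 0.0919. A call has 1 to 12 rows; each row shifts and turns the commanded pose from where the row before left it, along the tool's axes as they then stand; what a row does not reach is not made up. A row lasts 1/12 s, in which the tool goes at most 41.7 mm and 7.16 degrees, less where a joint would pass 70% of its speed; a pose out of reach is approached as far as the arm can. A call is refused whole if a number of a shift passes 0.0417 or a number of a turn 7.16, either way. A call with a gripper value outside its range is refused whole. The fingers move at their own pace and stop on an object; "grip_force" is the grip in N (left out, the last holds). Time passes only in rows, so rows that do not move let the fingers close. It gives the time, the measured TCP pose, the force and the opening at its end, in the units of the state.
- ctrl.sense(): the state, without advancing time (a new reading comes with each control period).
- ctrl.camera(name): name is "side" or "top" or "wrist"; returns the picture (420x560x3 uint8, red, green, blue); there is no depth.
- ctrl.get_calibration(name): a dict with "mtx" (3x3 intrinsics, pixels), "T" (4x4, takes a point from camera to world coordinates). Camera axes: x right, y up, looking along -z (the intrinsics and any distortion apply to the point x, -y, -z); pixel columns grow to the right and rows downward; lengths in mm; the calibration is good to about 2 mm. A picture is of the moment at which its call begins: read the wrist's pose just before it. get_calibration takes no time and is no camera call; for the wrist camera it gives the pose at the moment of the call.
- ctrl.hand_in(): hands the job in, once; it reports no verdict.
The state is a dict: "time": time; "joint_positions": joint angles; "qvel": joint speeds; "joint_torque": joint torques, N m; "position": TCP position; "ee_rot": TCP orientation; "force": force on the tool from outside, world axes, zero at the start; "moment": the same for the moment, N m; "opening": finger opening in mm.
Only numpy, scipy, OpenCV 4.12 (cv2) and the standard library are available. Lean on these libraries where they do the work, as an engineer would, in place of code of your own. Each camera call takes 0.05 s, during which the arm holds its last target. There are 200 camera calls.

### The job

Take the two rinsed cup trays off the sloping bamboo drainer and stack them, staggered for airing, on the cup tray that stands on the ceramic tea tray, without moving that one. The first steps out lengthwise, away from the teapot, until its foot drops over the end lip of the tray below; the next steps back the other way in the same manner, so that each tray sits level, right down on the lips below and square with its neighbours. It is stoneware: set it down gently, and leave the rest of the tea things as they are.

Things in the scene. Friction and masses are not known exactly. Their poses are not given: they have to be found in the camera images.
- bottom_tray: dark stoneware cup tray, one of three alike: 150 mm long (own y), 60 wide (x), 22 high, about 0.2 kg. Origin: centre of its underside at the level of its feet; z points up out of its wells. This one stands level on the tea tray, feet 12 mm above the cabinet top. A tray staggered on another has its centre 36 mm lengthwise from it and its origin 16 mm higher, with 2 mm of play either way lengthwise and 5 mm sideways.
- end_lip (a point): top of the bottom tray's end lip at its own +y end (tray x = 0, y = 72, z = 22 mm). Like the others it has a rim all round, 22 mm above the feet: 6 mm thick at both ends (y = 69 to 75 and -69 to -75), 5 mm thick along the sides. The underside of a staggered tray rests on this rim.
- divider (a point): top of the divider across the middle of the bottom tray (tray x = 0, y = 0, z = 22 mm): 6 mm thick, as high as the rim, it parts the tray into two wells, 50 mm wide, whose floor is at z = 12. Staggered, the inner foot of the tray above hangs in the well on the side away from the step, close by the divider and clear of the floor.
- foot_bar (a point): underside of the bottom tray's foot bar at its own +y (tray x = 0, y = 44, z = 0). Each tray has two straight bars, at y = 44 and -44: 40 mm along x, 6 along y, 6 high, below a flat underside at z = 6. Staggered, the outer foot hangs just outside the end lip below; a foot caught on a lip or divider leaves its tray up to 6 mm high or tipped.
- rack_tray_a: dark stoneware cup tray, one of three alike: 150 mm long (own y), 60 wide (x), 22 high, about 0.2 kg. Origin: centre of its underside at the level of its feet; z points up out of its wells. It starts in the lower row of the drainer, tilted with the slope, long side across it, lower side against two pegs. Either rack tray may go first.
- rack_tray_b: dark stoneware cup tray, one of three alike: 150 mm long (own y), 60 wide (x), 22 high, about 0.2 kg. Origin: centre of its underside at the level of its feet; z points up out of its wells. It starts in the upper row of the drainer, tilted with the slope, long side across it, lower side against two pegs; 48 mm of slope are free between the rows.
- drainer: fixed bamboo drainer, 210 mm wide (y), 195 mm deep (x), about 110 mm high at the back: slats rising 25 degrees towards its own +x, which points back to the robot, so the low edge is the far one. Origin: centre of its underside. In each row two round pegs, 8 mm thick, 16 mm tall, 110 mm apart, hold the tray; between them is room for a finger. Drainer and tea tray may change sides.
- tea_tray: fixed white ceramic tea tray, 300 mm (x) by 430 mm (y), floor 12 mm above the cabinet top, rim 20 mm high. Origin: centre of its underside.
- teapot: celadon teapot, body 106 mm across, 92 mm high with its knob, spout reaching 85 mm along its own x, handle 83 mm the other way. Origin: centre of its underside. It stands on the tea tray beyond one end or the other of the bottom tray: the first tray steps towards the other end. Leave it alone.
- pitcher: glass pitcher, 76 mm across, 85 mm high, handle along its own -x. Origin: centre of its underside. It stands beyond the other end of the bottom tray from the teapot. Leave it alone.
- cup_a: black tea cup, 64 mm across the rim, 42 mm high. Origin: centre of its underside. Leave it alone.
- cup_b: black tea cup like the other one. Leave it alone.
- tong: bamboo tong 170 mm long (own x), 13 mm high, lying on its side behind the bottom tray. Origin: centre of its underside. Leave it alone.
Mind the look-alikes: they are no part of the job. Leave any orange or pink look-alike of the rack_tray_b alone.

How it is judged (in metres and radians):
On the way:
1. the first tray is seated on the bottom tray, stepped out away from the teapot, and let go (((z of rack_tray_a in the frame of bottom_tray between 0.014 and 0.018 m and x of rack_tray_a in the frame of bottom_tray between -0.009 and 0.009 m and angle between rack_tray_a's own z axis and vertical below 0.035 rad and angle between the y axis of rack_tray_a and the y axis of bottom_tray, either way round below 0.12 rad and linear speed of rack_tray_a below 0.01 m/s and contact force between the fingers and rack_tray_a below 0.05 N and y of teapot in the frame of bottom_tray below 0 m and y of rack_tray_a in the frame of bottom_tray between 0.032 and 0.04 m) or (z of rack_tray_a in the frame of bottom_tray between 0.014 and 0.018 m and x of rack_tray_a in the frame of bottom_tray between -0.009 and 0.009 m and angle between rack_tray_a's own z axis and vertical below 0.035 rad and angle between the y axis of rack_tray_a and the y axis of bottom_tray, either way round below 0.12 rad and linear speed of rack_tray_a below 0.01 m/s and contact force between the fingers and rack_tray_a below 0.05 N and y of teapot in the frame of bottom_tray above 0 m and y of rack_tray_a in the frame of bottom_tray between -0.04 and -0.032 m) or (z of rack_tray_b in the frame of bottom_tray between 0.014 and 0.018 m and x of rack_tray_b in the frame of bottom_tray between -0.009 and 0.009 m and angle between rack_tray_b's own z axis and vertical below 0.035 rad and angle between the y axis of rack_tray_b and the y axis of bottom_tray, either way round below 0.12 rad and linear speed of rack_tray_b below 0.01 m/s and contact force between the fingers and rack_tray_b below 0.05 N and y of teapot in the frame of bottom_tray below 0 m and y of rack_tray_b in the frame of bottom_tray between 0.032 and 0.04 m) or (z of rack_tray_b in the frame of bottom_tray between 0.014 and 0.018 m and x of rack_tray_b in the frame of bottom_tray between -0.009 and 0.009 m and angle between rack_tray_b's own z axis and vertical below 0.035 rad and angle between the y axis of rack_tray_b and the y axis of bottom_tray, either way round below 0.12 rad and linear speed of rack_tray_b below 0.01 m/s and contact force between the fingers and rack_tray_b below 0.05 N and y of teapot in the frame of bottom_tray above 0 m and y of rack_tray_b in the frame of bottom_tray between -0.04 and -0.032 m))), for 0.2 s.
At the end, for the whole second after the job is handed in: Middle tray 36 mm (within 4) lengthwise from the bottom one, away from the teapot; top tray 32 to 42 mm back, over the bottom one within 7. Both within 9 mm sideways, square, level within 2 degrees, seated within 2 mm, at rest, let go; bottom tray moved under 25 mm (angle between bottom_tray's own z axis and vertical below 0.03 rad and distance of bottom_tray from where it was at the start of the episode below 0.025 m and linear speed of bottom_tray below 0.01 m/s and ((z of rack_tray_a in the frame of bottom_tray between 0.014 and 0.018 m and x of rack_tray_a in the frame of bottom_tray between -0.009 and 0.009 m and angle between each of rack_tray_a, rack_tray_b's own z axis and vertical below 0.035 rad and angle between the y axis of rack_tray_a and the y axis of bottom_tray, either way round below 0.12 rad and linear speed of each of rack_tray_a, rack_tray_b below 0.01 m/s and contact force between the fingers and rack_tray_a below 0.05 N and y of teapot in the frame of bottom_tray below 0 m and y of rack_tray_a in the frame of bottom_tray between 0.032 and 0.04 m and z of rack_tray_b in the frame of bottom_tray between 0.03 and 0.034 m and x of rack_tray_b in the frame of bottom_tray between -0.009 and 0.009 m and angle between the y axis of rack_tray_b and the y axis of bottom_tray, either way round below 0.24 rad and contact force between the fingers and rack_tray_b below 0.05 N and y of rack_tray_b in the frame of bottom_tray between -0.007 and 0.007 m and horizontal distance between rack_tray_b and rack_tray_a between 0.032 and 0.042 m) or (z of rack_tray_a in the frame of bottom_tray between 0.014 and 0.018 m and x of rack_tray_a in the frame of bottom_tray between -0.009 and 0.009 m and angle between each of rack_tray_a, rack_tray_b's own z axis and vertical below 0.035 rad and angle between the y axis of rack_tray_a and the y axis of bottom_tray, either way round below 0.12 rad and linear speed of each of rack_tray_a, rack_tray_b below 0.01 m/s and contact force between the fingers and rack_tray_a below 0.05 N and y of teapot in the frame of bottom_tray above 0 m and y of rack_tray_a in the frame of bottom_tray between -0.04 and -0.032 m and z of rack_tray_b in the frame of bottom_tray between 0.03 and 0.034 m and x of rack_tray_b in the frame of bottom_tray between -0.009 and 0.009 m and angle between the y axis of rack_tray_b and the y axis of bottom_tray, either way round below 0.24 rad and contact force between the fingers and rack_tray_b below 0.05 N and y of rack_tray_b in the frame of bottom_tray between -0.007 and 0.007 m and horizontal distance between rack_tray_b and rack_tray_a between 0.032 and 0.042 m) or (z of rack_tray_b in the frame of bottom_tray between 0.014 and 0.018 m and x of rack_tray_b in the frame of bottom_tray between -0.009 and 0.009 m and angle between each of rack_tray_b, rack_tray_a's own z axis and vertical below 0.035 rad and angle between the y axis of rack_tray_b and the y axis of bottom_tray, either way round below 0.12 rad and linear speed of each of rack_tray_b, rack_tray_a below 0.01 m/s and contact force between the fingers and rack_tray_b below 0.05 N and y of teapot in the frame of bottom_tray below 0 m and y of rack_tray_b in the frame of bottom_tray between 0.032 and 0.04 m and z of rack_tray_a in the frame of bottom_tray between 0.03 and 0.034 m and x of rack_tray_a in the frame of bottom_tray between -0.009 and 0.009 m and angle between the y axis of rack_tray_a and the y axis of bottom_tray, either way round below 0.24 rad and contact force between the fingers and rack_tray_a below 0.05 N and y of rack_tray_a in the frame of bottom_tray between -0.007 and 0.007 m and horizontal distance between rack_tray_a and rack_tray_b between 0.032 and 0.042 m) or (z of rack_tray_b in the frame of bottom_tray between 0.014 and 0.018 m and x of rack_tray_b in the frame of bottom_tray between -0.009 and 0.009 m and angle between each of rack_tray_b, rack_tray_a's own z axis and vertical below 0.035 rad and angle between the y axis of rack_tray_b and the y axis of bottom_tray, either way round below 0.12 rad and linear speed of each of rack_tray_b, rack_tray_a below 0.01 m/s and contact force between the fingers and rack_tray_b below 0.05 N and y of teapot in the frame of bottom_tray above 0 m and y of rack_tray_b in the frame of bottom_tray between -0.04 and -0.032 m and z of rack_tray_a in the frame of bottom_tray between 0.03 and 0.034 m and x of rack_tray_a in the frame of bottom_tray between -0.009 and 0.009 m and angle between the y axis of rack_tray_a and the y axis of bottom_tray, either way round below 0.24 rad and contact force between the fingers and rack_tray_a below 0.05 N and y of rack_tray_a in the frame of bottom_tray between -0.007 and 0.007 m and horizontal distance between rack_tray_a and rack_tray_b between 0.032 and 0.042 m))); the robot touches nothing.
It fails at once if a stoneware tray was banged or pressed hard on another (over 90 N) (contact force between any of rack_tray_a, rack_tray_b and bottom_tray above 90 N or contact force between rack_tray_a and rack_tray_b above 90 N).
It fails at once if a stoneware tray was dropped (out of the fingers and falling or sliding at over 0.25 m/s) ((contact force between the fingers and rack_tray_a below 0.05 N and linear speed of rack_tray_a above 0.25 m/s) or (contact force between the fingers and rack_tray_b below 0.05 N and linear speed of rack_tray_b above 0.25 m/s)).
It fails at once if a bystanding tea thing was moved more than 20 mm or tipped over (distance of any of teapot, pitcher, cup_a, cup_b, tong from where it was at the start of the episode above 0.02 m or angle between any of teapot, pitcher, cup_a, cup_b, tong's own z axis and vertical above 0.35 rad).
It also fails if it takes over 56 s, if anything falls off the work surface, if the arm or the gripper's body presses on something with over 40 N, if the wrist force passes 120 N, or if a joint passes its speed limit or range.

## Working session

There is one attempt and no reset: what is moved stays moved. The work goes in short steps, Python scripts to look and compute and a tool call to move; the robot and the scene stay as the last step left them, time stands still between calls to the robot, and variables do not carry over. Pictures are saved under pics/ and viewed, about 8 in all and at most 12, crops included, and the job is handed in when it is done.

Besides the shell and the picture viewer there is one more tool, called as name(argument=value, ...) on one line, values as JSON. drive_tool: Moves the arm, as the interface text tells. Its arguments: {"type":"object","properties":{"plan":{"type":"string"},"grip_force":{"type":"number"}},"required":["plan"]}

```bash
mkdir -p pics; ls; cat > h.py <<'E'
import numpy as np, cv2
from scipy.spatial.transform import Rotation as R
from station import ctrl
def ray(name_or_cal,u,v):
    c=ctrl.get_calibration(name_or_cal) if isinstance(name_or_cal,str) else name_or_cal
    K=np.array(c["mtx"]);T=np.array(c["T"])
    d=np.linalg.solve(K,[u,v,1.]);d=np.array([d[0],-d[1],-d[2]])
    return T[:3,3],T[:3,:3]@(d/np.linalg.norm(d))
def onz(n,u,v,z):
    o,d=ray(n,u,v);return o+d*(z-o[2])/d[2]
def tri(*rs):
    A=sum(np.eye(3)-np.outer(d,d) for o,d in rs);b=sum((np.eye(3)-np.outer(d,d))@o for o,d in rs)
    p=np.linalg.solve(A,b);return p,[np.linalg.norm(np.cross(p-o,d)) for o,d in rs]
def proj(c,p):
    K=np.array(c["mtx"]);T=np.array(c["T"]);q=np.linalg.inv(T)@np.append(p,1);q=K@[q[0],-q[1],-q[2]];return q[:2]/q[2]
E
python3 - <<'E'
from h import *
np.set_printoptions(suppress=True,precision=3)
for n in ("top","side","wrist"):
    im=ctrl.camera(n);cv2.imwrite(f"pics/{n}0.png",im[:,:,::-1])
    c=ctrl.get_calibration(n);print(n,c)
print(ctrl.sense())
E
```

```text
pics
top {'mtx': array([[413.966,   0.   , 281.702],
       [  0.   , 413.966, 207.133],
       [  0.   ,   0.   ,   1.   ]]), 'T': array([[   0.025,    0.981,   -0.191,  274.965],
       [  -0.999,    0.028,    0.014,   38.766],
       [   0.02 ,    0.191,    0.981, 1250.675],
       [   0.   ,    0.   ,    0.   ,    1.   ]])}
side {'mtx': array([[407.209,   0.   , 274.248],
       [  0.   , 407.209, 213.451],
       [  0.   ,   0.   ,   1.   ]]), 'T': array([[   0.85 ,    0.379,   -0.367,  156.546],
       [  -0.527,    0.591,   -0.611, -561.003],
       [  -0.015,    0.712,    0.702,  783.378],
       [   0.   ,    0.   ,    0.   ,    1.   ]])}
wrist {'mtx': array([[297.953,   0.   , 279.381],
       [  0.   , 297.953, 209.481],
       [  0.   ,   0.   ,   1.   ]]), 'T': array([[  0.316,  -0.915,  -0.25 , 127.692],
       [  0.949,   0.305,   0.083, 615.726],
       [  0.001,  -0.263,   0.965, 384.315],
       [  0.   ,   0.   ,   0.   ,   1.   ]])}
{'time': 0.15, 'joint_positions': array([ 1.247,  0.353,  1.634, -0.   ,  1.155, -0.002]), 'qvel': array([ 0.001, -0.002, -0.002,  0.001, -0.001, -0.002]), 'joint_torque': array([  0.   , -59.421, -33.447,   0.07 ,   0.02 ,  -0.   ]), 'position': array([197.583, 592.56 , 214.048]), 'ee_rot': array([-1.345, -0.968,  0.97 ]), 'force': array([0.349, 0.081, 0.19 ]), 'moment': array([-0.016, -0.006,  0.008]), 'opening': 92.19072398203642}
```

View pics/top0.png

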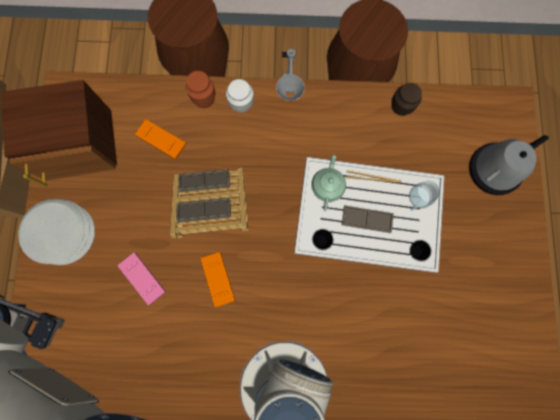

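View pics/side0.png

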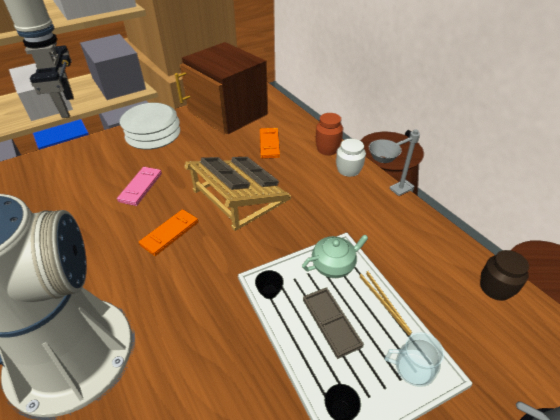

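The top view shows the look-alikes: an orange bar at (160,139), another at (217,279) and a pink one at (140,278). The dark trays in the drainer are at (204,181), lower row, and (207,210), upper row. The bottom tray is at (368,219). The teapot at (329,184) is on its +y (left) side and the pitcher at (423,195) is on the right, so the first tray steps towards world −y.

```bash
python3 - <<'E'
from h import *
np.set_printoptions(suppress=True,precision=2)
s=ctrl.sense();print(R.from_rotvec(s["ee_rot"]).as_matrix())
for n,rois in (("top",[(165,165,255,240),(335,200,400,240)]),("side",[(190,150,295,200),(295,280,370,360)])):
    im=cv2.imread(f"pics/{n}0.png");hsv=cv2.cvtColor(im,cv2.COLOR_BGR2HSV)
    for x0,y0,x1,y1 in rois:
        c=im[y0:y1,x0:x1];h=hsv[y0:y1,x0:x1]
        m=((h[...,1]<100)&(h[...,2]<125)).astype(np.uint8)*255
        k,lab,st,ce=cv2.connectedComponentsWithStats(m)
        for i in range(1,k):
            if st[i,4]>150:
                cn=max(cv2.findContours((lab==i).astype(np.uint8),cv2.RETR_EXTERNAL,cv2.CHAIN_APPROX_NONE)[0],key=cv2.contourArea)
                print(n,st[i,4],ce[i]+[x0,y0],cv2.boxPoints(cv2.minAreaRect(cn))+[x0,y0])
top=cv2.imread("pics/top0.png");sd=cv2.imread("pics/side0.png")
f=lambda i,x,y,w,h:cv2.resize(i[y:y+h,x:x+w],(400,300),interpolation=cv2.INTER_CUBIC)
cv2.imwrite("pics/z1.png",np.vstack([np.hstack([f(top,164,160,92,69),f(top,315,185,100,75)]),np.hstack([f(sd,190,145,108,81),f(sd,275,280,112,84)])]))
E
```

```text
[[ 0.32 -0.   -0.95]
 [ 0.95 -0.    0.32]
 [-0.   -1.   -0.  ]]
top 900 [203.36 180.35] [[176.5  173.95]
 [227.78 168.82]
 [229.56 186.64]
 [178.28 191.77]]
top 1041 [203.11 209.64] [[175.2  202.57]
 [228.93 197.32]
 [230.83 216.72]
 [177.09 221.97]]
top 976 [367.06 218.75] [[332.59 222.93]
 [335.62 204.16]
 [401.3  214.76]
 [398.27 233.53]]
side 604 [254.37 170.98] [[229.64 161.08]
 [238.16 149.95]
 [278.47 180.77]
 [269.95 191.91]]
side 712 [224.87 172.79] [[198.68 162.03]
 [209.07 149.41]
 [250.12 183.21]
 [239.73 195.83]]
side 2055 [332.04 322.4 ] [[291.94 281.8 ]
 [317.24 266.92]
 [370.02 356.63]
 [344.72 371.52]]
```

View pics/z1.png

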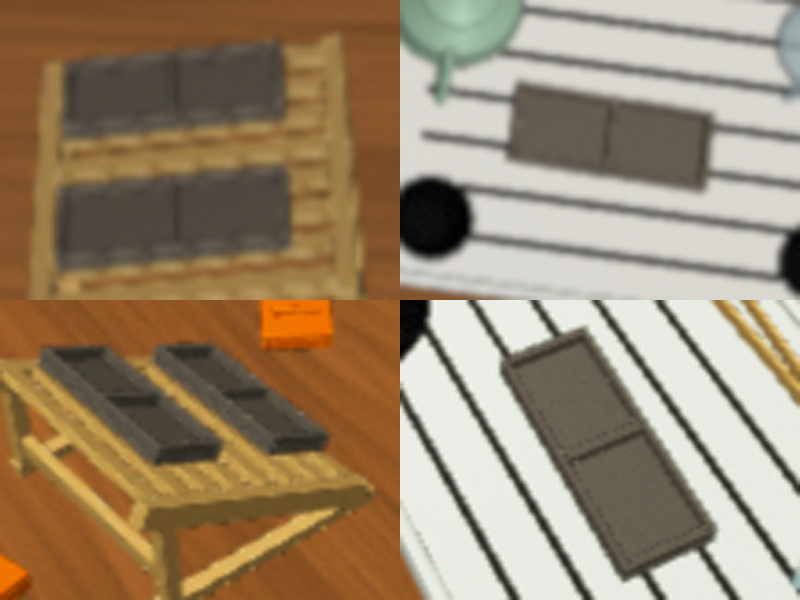

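The crops confirm it. The dark trays lie in two rows on the drainer, and the near row is the upper one. The bottom tray has its teapot end at the left in the top view, and the divider is visible at its middle. Next I'll triangulate the corners.

```bash
python3 - <<'E'
from h import *
np.set_printoptions(suppress=True,precision=3)
T1=lambda p,s,o:((p[0]+.5)*s-.5+o[0],(p[1]+.5)*s-.5+o[1])
# order: +y+x, -y+x, -y-x, +y-x
D={"lower":([(66,60),(283,42),(285,110),(64,124)],.23,(164,160),[(205,47),(327,134),(270,145),(156,48)],.27,(190,145)),
"upper":([(58,185),(287,165),(290,238),(58,258)],.23,(164,160),[(105,47),(219,136),(156,149),(40,49)],.27,(190,145)),
"bottom":([(116,82),(313,112),(305,190),(106,158)],.25,(315,185),[(186,29),(315,229),(226,279),(101,64)],.28,(275,280))}
for n,(a,s,o,b,s2,o2) in D.items():
    P=[]
    for p,q in zip(a,b):
        x,e=tri(ray("top",*T1(p,s,o)),ray("side",*T1(q,s2,o2)));P.append(x);print(n,x,np.round(e,1))
    P=np.array(P);ey=(P[0]+P[3]-P[1]-P[2])/2;ex=(P[0]+P[1]-P[2]-P[3])/2
    print(" centre",P.mean(0),"ly",np.linalg.norm(ey),"lx",np.linalg.norm(ex),"yaw(y-axis)",np.degrees(np.arctan2(-ey[0],ey[1])),"slope",np.degrees(np.arctan2(ex[2],np.hypot(*ex[:2]))))
E
```

```text
lower [600.087 333.699  44.402] [4.3 4.3]
lower [619.583 183.766  47.917] [1.2 1.2]
lower [566.819 177.944  65.57 ] [1.3 1.3]
lower [551.165 325.631  67.607] [2.4 2.4]
 centre [584.414 255.26   56.374] ly 149.84577575081795 lx 55.23210413476892 yaw(y-axis) 6.7355771088065195 slope -21.70795220142798
upper [505.863 320.982  89.52 ] [1.3 1.3]
upper [521.833 170.71   99.669] [1. 1.]
upper [470.561 164.635 115.888] [1.1 1.1]
upper [452.334 311.346 115.788] [2.3 2.3]
 centre [487.647 241.918 105.216] ly 149.56039877251135 lx 57.086213247883606 yaw(y-axis) 6.568681741654759 slope -21.847259477128308
bottom [ 525.527 -166.353   26.912] [0.4 0.4]
bottom [ 504.735 -313.741   30.624] [1. 1.]
bottom [ 446.771 -308.205   24.479] [0.4 0.4]
bottom [ 467.007 -158.643   25.815] [0. 0.]
 centre [ 486.01  -236.736   26.958] ly 149.88999667051561 lx 58.72933365051162 yaw(y-axis) -7.8663018674807255 slope 3.5350740041022854
```

drive_tool(plan="0 0 0 -0.0184 -0.0022 -0.0353 0.09; 0 0 0 -0.0184 -0.0022 -0.0353 0.09; 0 0 0 -0.0184 -0.0022 -0.0353 0.09; 0 0 0 -0.0184 -0.0022 -0.0353 0.09; 0 0 0 -0.0184 -0.0022 -0.0353 0.09; 0 0 0 -0.0184 -0.0022 -0.0353 0.09; 0 0 0 -0.0184 -0.0022 -0.0353 0.09; 0 0 0 -0.0184 -0.0022 -0.0353 0.09; 0 0 0 -0.0184 -0.0022 -0.0353 0.09; 0 0 0 -0.0184 -0.0022 -0.0353 0.09; 0 0 0 -0.0184 -0.0022 -0.0353 0.09; 0 0 0 -0.0184 -0.0022 -0.0353 0.09", grip_force=25)

```text
time: 1.15
position: [530.7, 247.7, 241.0]
ee_rot: [-1.344, -0.969, 0.969]
force: [-0.3, 0.2, 0.9]
opening: 89.8
```

drive_tool(plan="0 7.1 0 0 0 0 0.09; 0 7.1 0 0 0 0 0.09; 0 7.1 0 0 0 0 0.09; 0 7.1 0 0 0 0 0.09; 0 7.1 0 0 0 0 0.09; 0 7.1 0 0 0 0 0.09; 0 7.1 0 0 0 0 0.09; 0 7.1 0 0 0 0 0.09; 0 7.1 0 0 0 0 0.09; 0 1 0 0 0 0 0.09; 0 0 0 0 0 0 0.09")

```text
time: 2.07
position: [529.5, 249.4, 240.8]
ee_rot: [-1.569, -0.093, 0.093]
force: [-0.2, 0.2, -1.1]
opening: 89.7
```

```bash
python3 - <<'E'
from h import *
import pickle
np.set_printoptions(suppress=True,precision=3)
s=ctrl.sense();c=ctrl.get_calibration("wrist");im=ctrl.camera("wrist")
print(s["time"],s["position"],R.from_rotvec(s["ee_rot"]).as_matrix(),s["joint_positions"])
pickle.dump((c,s),open("w1.pkl","wb"));cv2.imwrite("pics/w1.png",im[:,:,::-1])
cv2.imwrite("pics/w1b.png",cv2.resize(im[:,:,::-1],(784,588),interpolation=cv2.INTER_CUBIC))
E
```

```text
2.0667 [529.541 249.415 240.793] [[ 0.993 -0.    -0.118]
 [ 0.118 -0.     0.993]
 [-0.    -1.    -0.   ]] [ 0.438  0.268  1.692 -0.     1.182  0.319]
```

View pics/w1b.png

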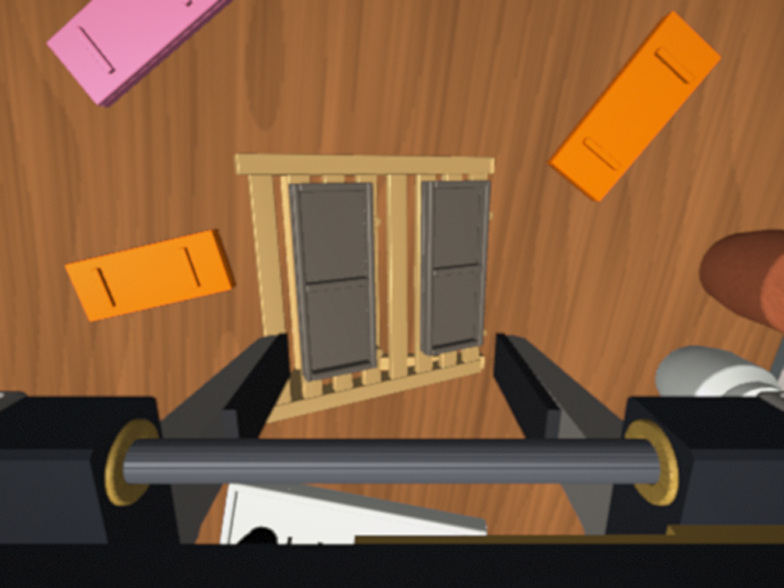

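The wrist view has the upper tray at about (335,280) and the lower tray at about (455,265) in the enlarged picture. The pegs are hidden on the right-hand edges at roughly (378,222) and (490,215). I'll triangulate again with this view included.

```bash
python3 - <<'E'
from h import *
import pickle
np.set_printoptions(suppress=True,precision=2)
c,s=pickle.load(open("w1.pkl","rb"))
T1=lambda p,s,o:((p[0]+.5)*s-.5+o[0],(p[1]+.5)*s-.5+o[1])
D={"lower":([(66,60),(283,42),(285,110),(64,124)],.23,(164,160),[(205,47),(327,134),(270,145),(156,48)],.27,(190,145),[(488,182),(482,346),(428,352),(424,183)]),
"upper":([(58,185),(287,165),(290,238),(58,258)],.23,(164,160),[(105,47),(219,136),(156,149),(40,49)],.27,(190,145),[(371,184),(376,366),(305,378),(291,187)])}
for n,(a,s,o,b,s2,o2,w) in D.items():
  for mode in ("tsw","tw","sw"):
    P=[];E=[]
    for p,q,r in zip(a,b,w):
        rs=[]
        if "t" in mode: rs.append(ray("top",*T1(p,s,o)))
        if "s" in mode: rs.append(ray("side",*T1(q,s2,o2)))
        rs.append(ray(c,*T1(r,1/1.4,(0,0))))
        x,e=tri(*rs);P.append(x);E.append(max(e))
    P=np.array(P);ey=(P[0]+P[3]-P[1]-P[2])/2;ex=(P[0]+P[1]-P[2]-P[3])/2
    print(n,mode,np.round(E,1)," centre",P.mean(0),"ly",np.linalg.norm(ey),"lx",np.linalg.norm(ex),"yaw",np.degrees(np.arctan2(-ey[0],ey[1])),"slope",np.degrees(np.arctan2(ex[2],np.hypot(*ex[:2]))))
    if mode=="tsw":print(P)
E
```

```text
lower tsw [5.5 2.2 2.6 3.6]  centre [584.9  254.82  56.75] ly 147.81162135762008 lx 55.92065284534084 yaw 7.794356525415054 slope -21.187559771763105
[[600.51 332.16  45.99]
 [620.99 184.24  47.29]
 [568.86 178.97  63.78]
 [549.25 323.91  69.93]]
lower tw [0.5 1.1 1.3 2.2]  centre [585.64 253.62  60.7 ] ly 148.06499106280674 lx 57.82547052889111 yaw 8.519334497137532 slope -23.110556433982055
lower sw [3.9 2.1 2.5 0.3]  centre [584.07 255.02  56.69] ly 147.07778043693853 lx 55.82834997778992 yaw 8.595786595290793 slope -21.06715923414504
upper tsw [1.9 2.5 1.5 2.8]  centre [488.51 242.35 103.97] ly 146.62785361074697 lx 57.89727238898966 yaw 7.289359178954049 slope -22.1382558095078
[[505.78 319.38  90.97]
 [524.27 173.38  95.16]
 [471.36 165.88 113.77]
 [452.65 310.76 115.99]]
upper tw [0.6 0.5 0.5 0. ]  centre [489.54 241.35 103.62] ly 147.45171701036455 lx 58.24323091206395 yaw 7.26422783406403 slope -23.20933881760136
upper sw [1.5 1.5 0.8 1.9]  centre [488.16 242.9  103.88] ly 145.06388260602372 lx 58.27078525564383 yaw 7.732260218388505 slope -21.63368118728422
```

drive_tool(plan="0 -0.7 7 0 0 0 0.0919; 0 0 7 0 0 0 0.0919; 0 0 7 0 0 0 0.0919; 0 0 4 0 0 0 0.0919; 0 0 0 0.0069 0.0271 -0.0008 0.0919; 0 0 0 0.0069 0.0271 -0.0008 0.0919; 0 0 0 0.0069 0.0271 -0.0008 0.0919; 0 0 0 0 0 0 0.0919; 0 0 0 0 0 0 0.0919")

```text
time: 2.87
position: [513.7, 244.8, 158.0]
ee_rot: [-1.568, 0.244, 0.447]
force: [0.2, -0.3, 0.3]
opening: 91.8
```

```bash
cat > snap.py <<'E'
from h import *
import pickle,sys
np.set_printoptions(suppress=True,precision=3)
n=sys.argv[1]
s=ctrl.sense();c=ctrl.get_calibration("wrist");im=ctrl.camera("wrist")
print(s["time"],s["position"],s["opening"],s["force"]);print(R.from_rotvec(s["ee_rot"]).as_matrix(),s["joint_positions"])
pickle.dump((c,s),open(n+".pkl","wb"));cv2.imwrite(f"pics/{n}.png",im[:,:,::-1])
cv2.imwrite(f"pics/{n}b.png",cv2.resize(im[:,:,::-1],(784,588),interpolation=cv2.INTER_CUBIC))
E
python3 snap.py w2
```

```text
2.8667 [513.708 244.849 157.969] 91.79047109257809 [ 0.166 -0.295  0.322]
[[ 0.897 -0.422 -0.13 ]
 [ 0.118 -0.054  0.991]
 [-0.425 -0.905  0.001]] [0.376 0.576 1.492 0.105 1.501 0.215]
```

View pics/w2b.png

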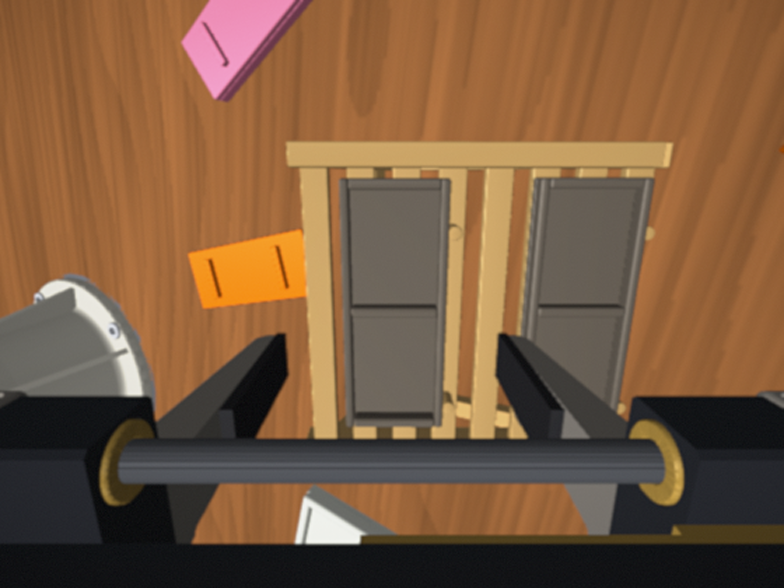

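Tray b fills (341–448, 180–425) and is square to the tool. Its pegs show at (455,232) and (452,405).

```bash
python3 - <<'E'
from h import *
import pickle
np.set_printoptions(suppress=True,precision=2)
c1,_=pickle.load(open("w1.pkl","rb"));c2,s=pickle.load(open("w2.pkl","rb"))
M=R.from_rotvec(s["ee_rot"]).as_matrix();t=np.array(s["position"])
f=lambda p:((p[0]+.5)/1.4-.5,(p[1]+.5)/1.4-.5)
for A,B in (([(371,184),(376,366),(305,378),(291,187)],[(448,180),(441,425),(349,425),(341,180)]),):
    P=[]
    for a,b in zip(A,B):
        x,e=tri(ray(c1,*f(a)),ray(c2,*f(b)));P.append(x);print(x,e[0])
    P=np.array(P);print(P.mean(0),"tool frame:",(P-t)@M,((P-t)@M).mean(0))
E
```

```text
[506.61 318.27  92.14] 0.10979571494011961
[526.33 172.33  90.78] 0.16860946905626314
[472.48 164.21 111.95] 1.5754914576898609
[452.06 310.48 110.12] 0.6942706975045745
[489.37 241.32 101.25] tool frame: [[ 30.31  58.58  73.66]
 [ 31.33  59.43 -73.62]
 [-26.95  63.43 -74.64]
 [-27.21  65.73  73.04]] [ 1.87 61.79 -0.39]
```

drive_tool(plan="0 0 0 0.0005 0.019 0 0.0919; 0 0 0 0.0005 0.019 0 0.0919; 0 0 0 0.0005 0.018 0 0.0919; 0 0 0 0.0004 0.018 0 0.0919; 0 0 0 0 0 0 0.0919; 0 0 0 0 0 0 0.0919", grip_force=25)

```text
time: 3.42
position: [486.1, 241.9, 92.2]
ee_rot: [-1.568, 0.242, 0.442]
force: [0.2, 0.1, 0.3]
opening: 91.5
```

drive_tool(plan="0 0 0 0 0 0 0.05; 0 0 0 0 0 0 0.05; 0 0 0 0 0 0 0.05; 0 0 0 0 0 0 0.05; 0 0 0 0 0 0 0.05; 0 0 0 0 0 0 0.05; 0 0 0 0 0 0 0.05; 0 0 0 0 0 0 0.05")

```text
time: 4.08
position: [484.7, 241.4, 91.5]
ee_rot: [-1.568, 0.244, 0.444]
force: [-2.1, -0.0, 5.5]
opening: 59.8
```

```bash
python3 snap.py w3; python3 -c "
import cv2
i=cv2.imread('pics/w3.png');cv2.imwrite('pics/w3c.png',cv2.resize(i[60:330,140:480],(680,540),interpolation=cv2.INTER_CUBIC))"
```

```text
4.0833 [484.699 241.432  91.471] 59.75781315275448 [-2.103 -0.043  5.456]
[[ 0.898 -0.421 -0.128]
 [ 0.116 -0.054  0.992]
 [-0.424 -0.906  0.001]] [0.387 0.611 1.601 0.112 1.356 0.211]
```

View pics/w3c.png

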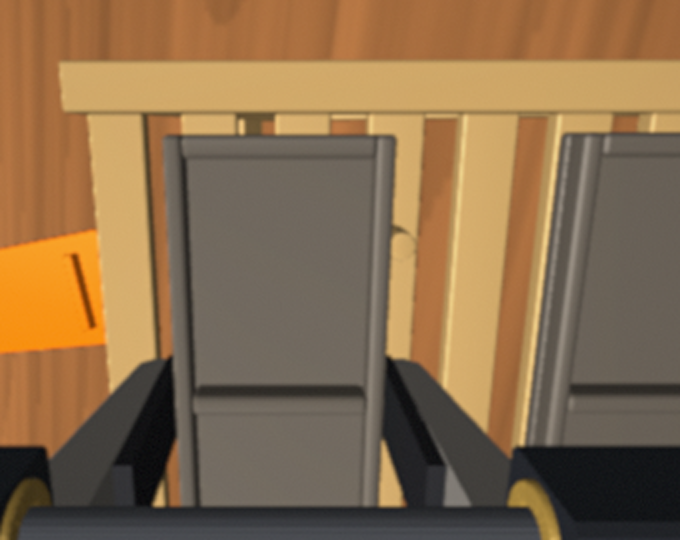

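The grip is on, with 59.8 mm opening, and the tray is centred between the fingers. Its divider top is at crop (282,404) and its +y end rim at row 137. Next I'll work out the tray's pose in the tool.

```bash
cat > held.py <<'E'
from h import *
import pickle,sys
np.set_printoptions(suppress=True,precision=2)
def tool_pts(c,s,px,h):
    "pixels -> tool frame points on plane tool y = -h"
    M=R.from_rotvec(s["ee_rot"]).as_matrix();t=np.array(s["position"]);out=[]
    for u,v in px:
        o,d=ray(c,u,v);o=(o-t)@M;d=d@M;out.append(o+d*(-h-o[1])/d[1])
    return np.array(out)
E
python3 - <<'E'
from held import *
c,s=pickle.load(open("w3.pkl","rb"))
f=lambda p:((p[0]+.5)/2-.5+140,(p[1]+.5)/2-.5+60)
px=[f(p) for p in [(165,137),(395,137),(282,404),(282,157),(176,460),(378,460)]]
for h in (10,13,16):print(h,tool_pts(c,s,px,h))
E
```

```text
10 [[-29.4  -10.    73.77]
 [ 30.32 -10.    73.8 ]
 [  1.11 -10.    -1.64]
 [  0.99 -10.    68.73]
 [-30.74 -10.   -19.98]
 [ 30.03 -10.   -19.97]]
13 [[-28.85 -13.    73.76]
 [ 29.76 -13.    73.8 ]
 [  1.1  -13.    -0.24]
 [  0.97 -13.    68.82]
 [-30.16 -13.   -18.23]
 [ 29.47 -13.   -18.22]]
16 [[-28.29 -16.    73.76]
 [ 29.2  -16.    73.79]
 [  1.08 -16.     1.17]
 [  0.96 -16.    68.91]
 [-29.58 -16.   -16.48]
 [ 28.92 -16.   -16.47]]
```

drive_tool(plan="0 0 0 0 -0.005 0 0.05; 0 0 0 0 -0.01 0 0.05; 0 0 0 0 -0.015 0 0.05; 0 0 0 0 -0.02 0 0.05; 0 0 0 0 -0.03 0 0.05; 0 0 0 0 -0.03 0 0.05; 0 0 0 0 -0.03 0 0.05; 0 0 0 0 -0.03 0 0.05; 0 0 0 0 0 0 0.05; 0 0 0 0 0 0 0.05")

```text
time: 4.97
position: [558.0, 250.8, 246.1]
ee_rot: [-1.568, 0.24, 0.439]
force: [-0.6, 0.0, -3.3]
opening: 59.7
```

drive_tool(plan="0 0 -4 0 0 0 0.05; 0 0 -7 0 0 0 0.05; 0 0 -7 0 0 0 0.05; 0 0 -7 0 0 0 0.05; 0 5 0 0 0 0 0.05; 0 6 0 0 0 0 0.05; 0 4.3 0 0 0 0 0.05; 0 0 0 0 0 0 0.05", grip_force=40)

```text
time: 5.63
position: [554.8, 250.0, 243.2]
ee_rot: [-1.569, 0.113, -0.109]
force: [0.9, -1.3, -3.2]
opening: 59.5
```

drive_tool(plan="0 0 0 -0.003 0 -0.018 0.05; 0 0 0 -0.005 0 -0.03 0.05; 0 0 0 -0.006 0 -0.0365 0.05; 0 0 0 -0.006 0 -0.0365 0.05; 0 0 0 -0.006 0 -0.0365 0.05; 0 0 0 -0.006 0 -0.0365 0.05; 0 0 0 -0.006 0 -0.0365 0.05; 0 0 0 -0.006 0 -0.0365 0.05; 0 0 0 -0.006 0 -0.0365 0.05; 0 0 0 -0.006 0 -0.0365 0.05; 0 0 0 -0.006 0 -0.0365 0.05; 0 0 0 -0.006 0 -0.0365 0.05")

```text
time: 6.63
position: [430.3, -150.3, 243.5]
ee_rot: [-1.567, 0.108, -0.105]
force: [0.1, 0.0, -3.0]
opening: 59.5
```

drive_tool(plan="0 0 0 -0.006 0 -0.0365 0.05; 0 0 0 -0.006 0 -0.0365 0.05; 0 0 0 -0.006 0 -0.0365 0.05; 0 0 0 -0.006 0 -0.0365 0.05; 0 0 0 -0.005 0 -0.028 0.05; 0 0 0 -0.003 0 -0.016 0.05; 0 0 0 0 0 0 0.05; 0 0 0 0 0 0 0.05; 0 0 0 0 0 0 0.05")

```text
time: 7.38
position: [373.7, -331.8, 243.5]
ee_rot: [-1.566, 0.109, -0.107]
force: [0.2, 0.2, -3.1]
opening: 59.8
```

```bash
python3 snap.py w4
```

```text
7.3833 [ 373.749 -331.847  243.524] 59.80055783407128 [ 0.228  0.246 -3.11 ]
[[ 0.991 -0.001  0.137]
 [-0.137  0.002  0.991]
 [-0.002 -1.     0.002]] [-0.73   0.129  1.861  0.001  1.154 -0.593]
```

View pics/w4b.png

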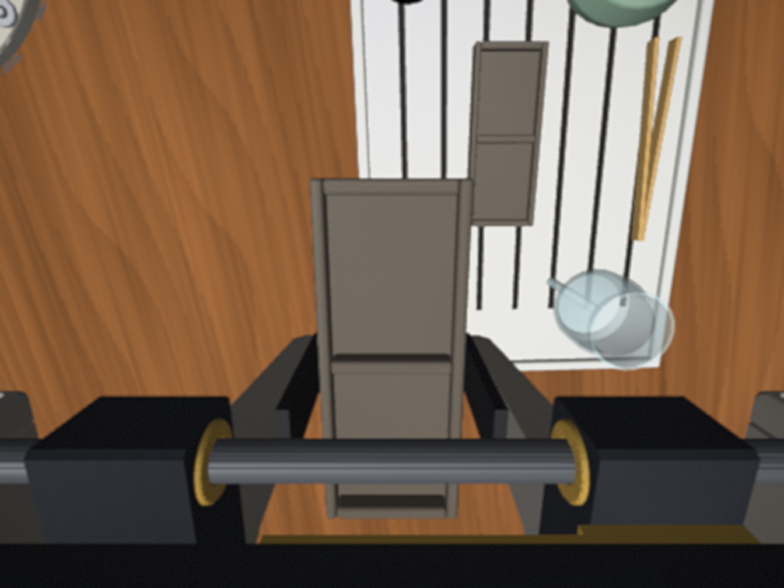

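The bottom tray spans (471–548, 42–226) with its divider at row 138. The held tray spans (311–472, 179–517). The pitcher is clear at (610,310).

```bash
python3 - <<'E'
from held import *
c,s=pickle.load(open("w4.pkl","rb"))
f=lambda p:((p[0]+.5)/1.4-.5,(p[1]+.5)/1.4-.5)
for h in (9,11.5,14):
    P=tool_pts(c,s,[f(p) for p in [(311,179),(472,179),(459,517),(328,517)]],h);print(h,P[:,[0,2]].tolist(),P.mean(0))
M=R.from_rotvec(s["ee_rot"]).as_matrix();t=np.array(s["position"])
for z in (27,34):
    P=np.array([onz(c,*f(p),z) for p in [(477,42),(548,42),(532,226),(471,224)]])
    ey=P[0]+P[1]-P[2]-P[3];print(z,P[:,:2].tolist(),P.mean(0),"len",np.linalg.norm(ey)/2,"w",np.linalg.norm(P[1]-P[0]),np.linalg.norm(P[2]-P[3]),"yaw",np.degrees(np.arctan2(-ey[0],ey[1])),"tool",(P.mean(0)-t)@M)
# triangulated with top view
T1=lambda p,s,o:((p[0]+.5)*s-.5+o[0],(p[1]+.5)*s-.5+o[1])
Q=[]
for a,w,sd in zip([(116,82),(313,112),(305,190),(106,158)],[(548,42),(532,226),(471,224),(477,42)],[(186,29),(315,229),(226,279),(101,64)]):
    rs=[ray("top",*T1(a,.25,(315,185))),ray(c,*f(w))];x,e=tri(*rs);y,e2=tri(ray("side",*T1(sd,.28,(275,280))),rs[1]);print(x,e[0],y,e2[0]);Q.append([x,y])
print(np.mean(Q,0))
E
```

```text
9 [[-29.532691671109504, 74.18201936427995], [30.49505520924944, 74.17771043056884], [32.11917252397742, -78.57813727633841], [-29.27229332111188, -78.56711494574752]] [ 0.95 -9.   -2.2 ]
11.5 [[-29.06869143802751, 74.17407367763445], [30.028537609967863, 74.16983153869518], [31.62747873198921, -76.21807721204247], [-28.81232964313621, -76.2072257436895]] [  0.94 -11.5   -1.02]
14 [[-28.604691204945517, 74.16612799098897], [29.56202001068629, 74.16195264682152], [31.135784940001006, -73.85801714774654], [-28.35236596516054, -73.84733654163146]] [  0.94 -14.     0.16]
27 [[469.2798329727185, -158.77578622576982], [527.3700371323681, -166.84026399119358], [506.6716903169758, -316.2770541744165], [451.24963475416615, -306.7728920455789]] [ 488.64 -237.17   27.  ] len 149.97234969485936 w 58.64731554759166 56.23107095350746 yaw -7.41868286017676 tool [101.17 216.6  109.07]
34 [[467.7452852732098, -160.59461366829692], [524.7846351008557, -168.51320467849678], [504.4607222839477, -315.2466767963674], [450.0412541284171, -305.9144453758073]] [ 486.76 -237.57   34.  ] len 147.25934333453563 w 57.586383046232235 55.21384842245373 yaw -7.418682860176764 tool [ 99.35 209.6  108.43]
[ 526.13 -166.58   27.34] 1.124121050694993 [ 526.74 -166.55   26.75] 0.730577734330842
[ 507.23 -316.4    24.12] 0.4380571421305359 [ 503.24 -314.84   34.28] 1.1274580120686548
[ 447.22 -304.92   38.5 ] 2.0496709120924144 [ 450.7  -306.86   18.59] 2.1668970023524117
[ 468.04 -158.66   27.03] 1.2145275380563503 [ 469.76 -156.67   21.07] 0.9912489720347349
[[ 487.16 -236.64   29.24]
 [ 487.61 -236.23   25.17]]
```

drive_tool(plan="0 0 0 0.0149 0 0.011 0.05; 0 0 0 0.0248 0 0.0184 0.05; 0 0 0 0.0248 0 0.0184 0.05; 0 0 0 0.0248 0 0.0184 0.05; 0 0 0 0.0099 0 0.0074 0.05; 0 0 0 0 0.018 0 0.05; 0 0 0 0 0.034 0 0.05; 0 0 0 0 0.038 0 0.05; 0 0 0 0 0.038 0 0.05; 0 0 0 0 0.028 0 0.05; 0 0 0 0 0.009 0 0.05; 0 0 0 0 0 0 0.05")

```text
time: 8.43
position: [481.0, -272.0, 77.3]
ee_rot: [-1.565, 0.111, -0.104]
force: [-0.1, 0.1, -1.3]
opening: 59.8
```

drive_tool(plan="0 0 0 0 0 0 0.05; 0 0 0 0 0 0 0.05; 0 0 0 0 0 0 0.05")

```text
time: 8.68
position: [483.9, -274.2, 81.4]
ee_rot: [-1.569, 0.106, -0.111]
force: [0.7, 0.5, -3.0]
opening: 59.4
```

```bash
python3 snap.py w5;python3 - <<'E'
from h import *
i=cv2.imread("pics/w5.png");cv2.imwrite("pics/w5c.png",cv2.resize(i[0:400,150:410],(520,800)[:2] if 0 else (390,600),interpolation=cv2.INTER_CUBIC))
s=ctrl.camera("side")[:,:,::-1];cv2.imwrite("pics/s5.png",s)
j=cv2.resize(s[230:420,260:453],(400,394),interpolation=cv2.INTER_CUBIC)
o=np.zeros((600,800,3),np.uint8);o[:,:390]=cv2.imread("pics/w5c.png");o[:394,395:795]=j;cv2.imwrite("pics/m5.png",o)
E
```

```text
8.6833 [ 483.943 -274.234   81.444] 59.39854863378917 [ 0.686  0.493 -3.023]
[[ 0.99   0.003  0.138]
 [-0.138 -0.001  0.99 ]
 [ 0.003 -1.    -0.001]] [-0.519  0.411  1.893  0.001  0.835 -0.381]
```

View pics/m5.png

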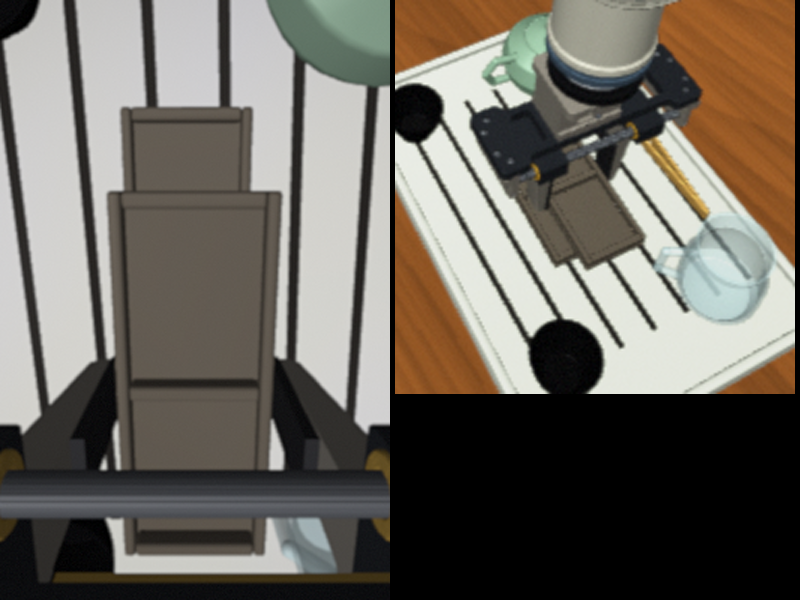

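The held tray hovers over the bottom tray. Its +y end is at crop row 192 (cols 107–281) and the bottom tray's +y end is at row 108 (cols 121–252). The pitcher handle is clear at lower right.

```bash
python3 - <<'E'
from held import *
c,s=pickle.load(open("w5.pkl","rb"))
f=lambda p:((p[0]+.5)/1.5-.5+150,(p[1]+.5)/1.5-.5)
for h in (10,12,14):
    P=tool_pts(c,s,[f(p) for p in [(107,192),(281,192),(264,553),(125,553)]],h);print(h,P[:,[0,2]].tolist(),P.mean(0))
for z in (27,30.5,34):
    P=tool_pts(c,s,[f(p) for p in [(121,108),(252,108)]],z-s["position"][2]);print(z,P[:,[0,2]].tolist(),P.mean(0))
E
```

```text
10 [[-29.814462228964747, 74.10023198161277], [30.36798202074481, 74.09452894920986], [30.64237062555359, -77.15324523924852], [-29.74006956249745, -77.14257742317542]] [  0.36 -10.    -1.53]
12 [[-29.437774216244602, 74.09463900950405], [29.993707100722304, 74.08900714014531], [30.264671855371, -75.27148125440132], [-29.364309829372477, -75.26094655247044]] [  0.36 -12.    -0.59]
14 [[-29.061086203524454, 74.08904603739532], [29.619432180699793, 74.08348533108077], [29.886973085188412, -73.3897172695541], [-28.988550096247508, -73.37931568176546]] [  0.36 -14.     0.35]
27 [[-33.54986709076441, 111.78749825658679], [27.10139332610803, 111.78262950549461]] [ -3.22  54.44 111.79]
30.5 [[-33.02152538956258, 111.19355376178257], [26.68511669222338, 111.1887608394781]] [ -3.17  50.94 111.19]
34 [[-32.493183688360766, 110.59960926697835], [26.26884005833873, 110.59489217346157]] [ -3.11  47.44 110.6 ]
```

drive_tool(plan="0 0 0 -0.0035 0.008 0.0008 0.05; 0 0 0 0 0.01 0 0.05; 0 0 0 0 0.008 0 0.05; 0 0 0 0 0.004 0 0.05; 0 0 0 0 0.002 0 0.05; 0 0 0 0 0 0 0.05; 0 0 0 0 0 0 0.05")

```text
time: 9.37
position: [479.2, -272.3, 47.2]
ee_rot: [-1.567, 0.109, -0.108]
force: [-0.4, 0.4, -1.9]
opening: 59.6
```

drive_tool(plan="0 0 0 0 0.001 0 0.05; 0 0 0 0 0.001 0 0.05; 0 0 0 0 0.001 0 0.05; 0 0 0 0 0.001 0 0.05; 0 0 0 0 0.001 0 0.05; 0 0 0 0 0 0 0.05; 0 0 0 0 0 0 0.05")

```text
time: 9.95
position: [479.2, -272.3, 42.3]
ee_rot: [-1.567, 0.109, -0.109]
force: [0.7, 0.1, -3.0]
opening: 60.0
```

drive_tool(plan="0 0 0 0 0.001 0 0.05; 0 0 0 0 0.001 0 0.05; 0 0 0 0 0.001 0 0.05; 0 0 0 0 0 0 0.05; 0 0 0 0 0 0 0.05")

```text
time: 10.37
position: [479.1, -272.2, 39.3]
ee_rot: [-1.567, 0.109, -0.108]
force: [0.3, -0.2, -1.8]
opening: 59.7
```

drive_tool(plan="0 0 0 0 0.0005 0 0.05; 0 0 0 0 0.0005 0 0.05; 0 0 0 0 0.0005 0 0.05; 0 0 0 0 0 0 0.05; 0 0 0 0 0 0 0.05")

```text
time: 10.78
position: [479.2, -272.2, 37.8]
ee_rot: [-1.567, 0.109, -0.109]
force: [-1.3, -0.1, -2.4]
opening: 59.6
```

drive_tool(plan="0 0 0 0 0.0005 0 0.05; 0 0 0 0 0.0005 0 0.05; 0 0 0 0 0 0 0.05; 0 0 0 0 0 0 0.05")

```text
time: 11.12
position: [479.2, -272.2, 36.8]
ee_rot: [-1.567, 0.109, -0.109]
force: [0.5, 0.2, -3.4]
opening: 60.0
```

drive_tool(plan="0 0 0 0 0.0005 0 0.05; 0 0 0 0 0.0005 0 0.05; 0 0 0 0 0 0 0.05; 0 0 0 0 0 0 0.05")

```text
time: 11.45
position: [479.2, -272.3, 36.0]
ee_rot: [-1.567, 0.109, -0.109]
force: [-0.1, 0.0, 2.9]
opening: 59.6
```

Contact came at TCP z≈36, where the fully seated depth should be about 38; a caught foot would have stopped it near 44. I'll release it.

drive_tool(plan="0 0 0 0 0 0 0.066; 0 0 0 0 0 0 0.072; 0 0 0 0 0 0 0.08; 0 0 0 0 0 0 0.08; 0 0 0 0 -0.008 0 0.08; 0 0 0 0 -0.015 0 0.08; 0 0 0 0 -0.03 0 0.0919; 0 0 0 0 -0.035 0 0.0919; 0 0 0 0 -0.035 0 0.0919; 0 0 0 0 -0.025 0 0.0919; 0 0 0 0 0 0 0.0919; 0 0 0 0 0 0 0.0919")

```text
time: 12.45
position: [480.1, -272.9, 185.9]
ee_rot: [-1.569, 0.106, -0.111]
force: [-0.3, -0.0, -0.6]
opening: 91.9
```

drive_tool(plan="0 0 0 0 0 0 0.0919; 0 0 0 0 0 0 0.0919")

```text
time: 12.62
position: [478.4, -271.9, 182.7]
ee_rot: [-1.566, 0.11, -0.107]
force: [-0.4, -1.0, 0.4]
opening: 91.8
```

```bash
python3 snap.py w6; python3 -c "
import cv2,numpy as np
from h import ctrl
i=cv2.imread('pics/w6.png')
s=ctrl.camera('side')[:,:,::-1];cv2.imwrite('pics/s6.png',s)
a=cv2.resize(i[0:300,180:400],(440,600),interpolation=cv2.INTER_CUBIC);b=cv2.resize(s[260:400,270:384],(358,440),interpolation=cv2.INTER_CUBIC)
o=np.zeros((600,800,3),np.uint8);o[:,:440]=a;o[:440,442:]=b;cv2.imwrite('pics/m6.png',o)"
```

```text
12.6167 [ 478.374 -271.889  182.728] 91.78321858585356 [-0.404 -0.96   0.42 ]
[[ 0.99  -0.002  0.138]
 [-0.138  0.002  0.99 ]
 [-0.002 -1.     0.002]] [-0.52   0.273  1.824  0.001  1.047 -0.382]
```

View pics/m6.png

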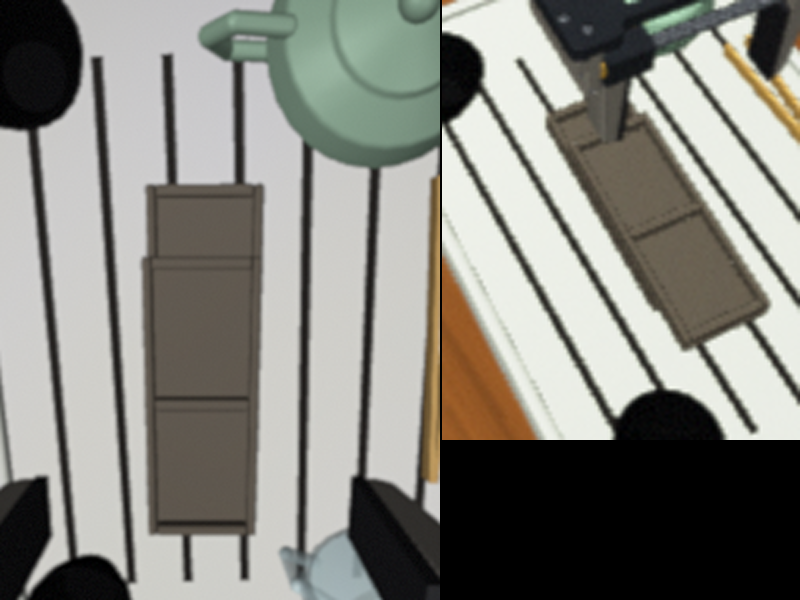

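```bash
python3 - <<'E'
from held import *
c,s=pickle.load(open("w6.pkl","rb"))
f=lambda p:((p[0]+.5)/2-.5+180,(p[1]+.5)/2-.5)
for dz in (0,-5):
    P=tool_pts(c,s,[f(p) for p in [(146,186),(264,186)]],34+dz-s["position"][2]);print(P[:,[0,2]].tolist(),P.mean(0))
    P=tool_pts(c,s,[f(p) for p in [(141,258),(259,258),(255,533),(150,533),(202,405)]],50+dz-s["position"][2]);print(P[:,[0,2]].tolist(),P[:4].mean(0))
E
```

```text
[[-26.28474907933912, 108.47702630289831], [32.8782239170554, 108.47217814360135]] [  3.3  148.73 108.47]
[[-28.1773100406747, 73.63590945554974], [29.73259963621423, 73.63068606941094], [31.364268092171592, -73.81461672530375], [-26.962529929350556, -73.80721125987603], [1.8415296557064276, -0.6235163670954051]] [  1.49 132.73  -0.09]
[[-26.70289265667195, 109.02272579814313], [33.387419220289466, 109.01780164728612]] [  3.34 153.73 109.02]
[[-28.648765369345792, 73.6354767198583], [30.2167745933872, 73.63016713731518], [31.875368869151043, -76.24828047911055], [-27.413938936563035, -76.24075280857008], [1.8654457154526178, -1.8493793740730524]] [  1.51 137.73  -1.31]
```

The middle tray is seated and let go. The lengthwise step measures 35.1 mm and the sideways offset is about 2 mm. On to the lower tray.

drive_tool(plan="0 0 0 0.0035 -0.0041 0.0381 0.0919; 0 0 0 0.0035 -0.0041 0.0381 0.0919; 0 0 0 0.0035 -0.0041 0.0381 0.0919; 0 0 0 0.0035 -0.0041 0.0381 0.0919; 0 0 0 0.0035 -0.0041 0.0381 0.0919; 0 0 0 0.0035 -0.0041 0.0381 0.0919; 0 0 0 0.0035 -0.0041 0.0381 0.0919; 0 0 0 0.0035 -0.0041 0.0381 0.0919; 0 0 0 0.0035 -0.0041 0.0381 0.0919; 0 0 0 0.0035 -0.0041 0.0381 0.0919; 0 0 0 0.0035 -0.0041 0.0381 0.0919; 0 0 0 0.0035 -0.0041 0.0381 0.0919", grip_force=30)

```text
time: 13.72
position: [583.6, 176.5, 232.5]
ee_rot: [-1.568, 0.11, -0.107]
force: [0.1, 0.7, -0.7]
opening: 91.8
```

drive_tool(plan="0 0 0 0.0035 -0.0041 0.0381 0.0919; 0 0 0 0.0035 -0.0041 0.0381 0.0919; 0 -7 0 0 0 0 0.0919; 0 -7 0 0 0 0 0.0919; 0 -1.4 0 0 0 0 0.0919; 0 0 7 0 0 0 0.0919; 0 0 7 0 0 0 0.0919; 0 0 7 0 0 0 0.0919; 0 0 4 0 0 0 0.0919; 0 0 0 0 0 0 0.0919; 0 0 0 0 0 0 0.0919")

```text
time: 14.63
position: [601.7, 248.5, 239.4]
ee_rot: [-1.57, 0.245, 0.443]
force: [-0.3, 0.2, -0.4]
opening: 91.7
```

drive_tool(plan="0 0 0 0.0129 0.0222 0.0015 0.0919; 0 0 0 0.0129 0.0222 0.0015 0.0919; 0 0 0 0.0129 0.0222 0.0015 0.0919; 0 0 0 0.0129 0.0222 0.0015 0.0919; 0 0 0 0.0129 0.0222 0.0015 0.0919; 0 0 0 0 0 0 0.0919; 0 0 0 0 0 0 0.0919; 0 0 0 0 0 0 0.0919")

```text
time: 15.3
position: [612.2, 258.3, 115.9]
ee_rot: [-1.569, 0.24, 0.442]
force: [-0.2, -0.8, -0.1]
opening: 92.2
```

```bash
python3 snap.py w7
```

```text
15.3 [612.208 258.299 115.889] 92.1720102762097 [-0.171 -0.817 -0.145]
[[ 0.9   -0.417 -0.129]
 [ 0.118 -0.054  0.992]
 [-0.42  -0.907  0.001]] [0.347 0.756 1.259 0.092 1.551 0.196]
```

View pics/w7b.png

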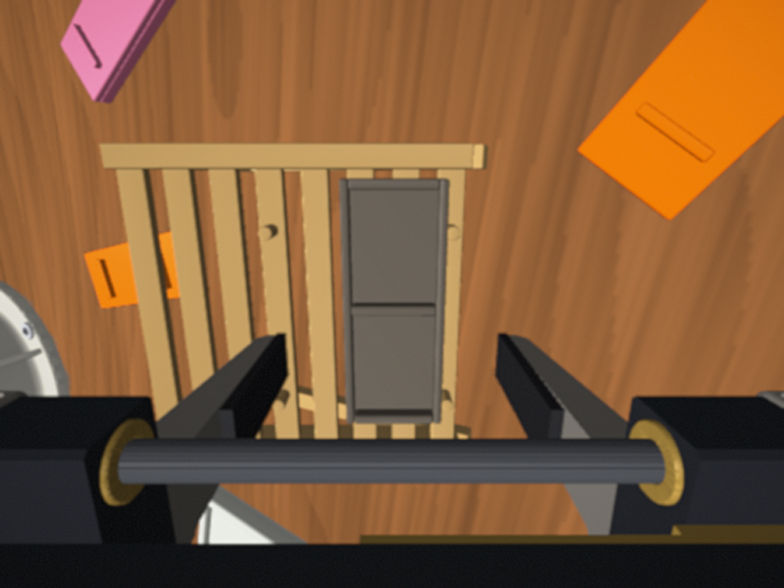

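The lower tray is centred and square at (340–448, 180–423), almost exactly as the upper one appeared. I'll use the same approach.

drive_tool(plan="0 0 0 0.0005 0.019 0 0.0919; 0 0 0 0.0005 0.019 0 0.0919; 0 0 0 0.0005 0.019 0 0.0919; 0 0 0 0 0.018 0 0.0919; 0 0 0 0 0 0 0.0919; 0 0 0 0 0 0 0.0919")

```text
time: 15.85
position: [582.1, 254.4, 46.5]
ee_rot: [-1.569, 0.241, 0.443]
force: [-0.1, -0.1, 0.3]
opening: 92.1
```

drive_tool(plan="0 0 0 0 0 0 0.05; 0 0 0 0 0 0 0.05; 0 0 0 0 0 0 0.05; 0 0 0 0 0 0 0.05; 0 0 0 0 0 0 0.05; 0 0 0 0 0 0 0.05; 0 0 0 0 0 0 0.05; 0 0 0 0 0 0 0.05", grip_force=40)

```text
time: 16.52
position: [581.7, 254.3, 45.8]
ee_rot: [-1.569, 0.242, 0.444]
force: [-1.8, -0.7, 5.0]
opening: 59.3
```

```bash
python3 snap.py w8
```

```text
16.5167 [581.723 254.29   45.826] 59.26124453126802 [-1.805 -0.674  5.039]
[[ 0.898 -0.419 -0.13 ]
 [ 0.118 -0.054  0.992]
 [-0.423 -0.906  0.001]] [0.356 0.789 1.37  0.097 1.41  0.189]
```

drive_tool(plan="0 0 0 0 -0.005 0 0.05; 0 0 0 0 -0.01 0 0.05; 0 0 0 0 -0.015 0 0.05; 0 0 0 0 -0.02 0 0.05; 0 0 0 0 -0.03 0 0.05; 0 0 0 0 -0.03 0 0.05; 0 0 0 0 -0.03 0 0.05; 0 0 0 0 -0.03 0 0.05; 0 0 0 0 -0.03 0 0.05; 0 0 0 0 -0.02 0 0.05; 0 0 0 0 0 0 0.05")

```text
time: 17.48
position: [677.1, 266.7, 249.3]
ee_rot: [-1.568, 0.236, 0.438]
force: [0.6, -0.3, -2.6]
opening: 59.7
```

drive_tool(plan="0 0 -4 0 0 0 0.05; 0 0 -7 0 0 0 0.05; 0 0 -7 0 0 0 0.05; 0 0 -7 0 0 0 0.05; 0 5 0 0 0 0 0.05; 0 6 0 0 0 0 0.05; 0 4.3 0 0 0 0 0.05; 0 0 0 0 0 0 0.05; 0 0 0 0 0 0 0.05")

```text
time: 18.23
position: [673.2, 265.9, 243.5]
ee_rot: [-1.568, 0.107, -0.104]
force: [0.7, 0.1, -2.7]
opening: 59.5
```

drive_tool(plan="0 0 0 -0.0041 0 -0.018 0.05; 0 0 0 -0.0068 0 -0.03 0.05; 0 0 0 -0.008 0 -0.0355 0.05; 0 0 0 -0.008 0 -0.0355 0.05; 0 0 0 -0.008 0 -0.0355 0.05; 0 0 0 -0.008 0 -0.0355 0.05; 0 0 0 -0.008 0 -0.0355 0.05; 0 0 0 -0.008 0 -0.0355 0.05; 0 0 0 -0.008 0 -0.0355 0.05; 0 0 0 -0.008 0 -0.0355 0.05; 0 0 0 -0.008 0 -0.0355 0.05; 0 0 0 -0.008 0 -0.0355 0.05")

```text
time: 19.23
position: [527.8, -122.1, 243.9]
ee_rot: [-1.567, 0.106, -0.104]
force: [1.3, -0.5, -3.5]
opening: 59.7
```

drive_tool(plan="0 0 0 -0.008 0 -0.0355 0.05; 0 0 0 -0.008 0 -0.0355 0.05; 0 0 0 -0.0068 0 -0.03 0.05; 0 0 0 -0.0041 0 -0.018 0.05; 0 0 0 0 0 0 0.05; 0 0 0 0 0.02 0 0.05; 0 0 0 0 0.03 0 0.05; 0 0 0 0 0.03 0 0.05; 0 0 0 0 0.03 0 0.05; 0 0 0 0 0.02 0 0.05; 0 0 0 0 0.01 0 0.05; 0 0 0 0 0 0 0.05")

```text
time: 20.23
position: [484.8, -233.5, 101.9]
ee_rot: [-1.566, 0.109, -0.103]
force: [-1.4, 1.3, -2.7]
opening: 59.9
```

drive_tool(plan="0 0 0 0 0 0 0.05; 0 0 0 0 0 0 0.05; 0 0 0 0 0 0 0.05; 0 0 0 0 0 0 0.05")

```text
time: 20.57
position: [487.0, -235.1, 105.5]
ee_rot: [-1.568, 0.106, -0.109]
force: [-0.4, -0.1, -2.7]
opening: 59.4
```

```bash
python3 snap.py w9;python3 - <<'E'
from h import *
i=cv2.imread("pics/w9.png");a=cv2.resize(i[0:400,150:410],(390,600),interpolation=cv2.INTER_CUBIC)
s=ctrl.camera("side")[:,:,::-1];cv2.imwrite("pics/s9.png",s)
j=cv2.resize(s[230:420,260:453],(400,394),interpolation=cv2.INTER_CUBIC)
o=np.zeros((600,800,3),np.uint8);o[:,:390]=a;o[:394,395:795]=j;cv2.imwrite("pics/m9.png",o)
E
```

```text
20.5667 [ 486.957 -235.132  105.531] 59.422127549662825 [-0.367 -0.093 -2.743]
[[ 0.991  0.002  0.136]
 [-0.136 -0.     0.991]
 [ 0.002 -1.     0.   ]] [-0.453  0.356  1.91   0.001  0.874 -0.317]
```

View pics/m9.png

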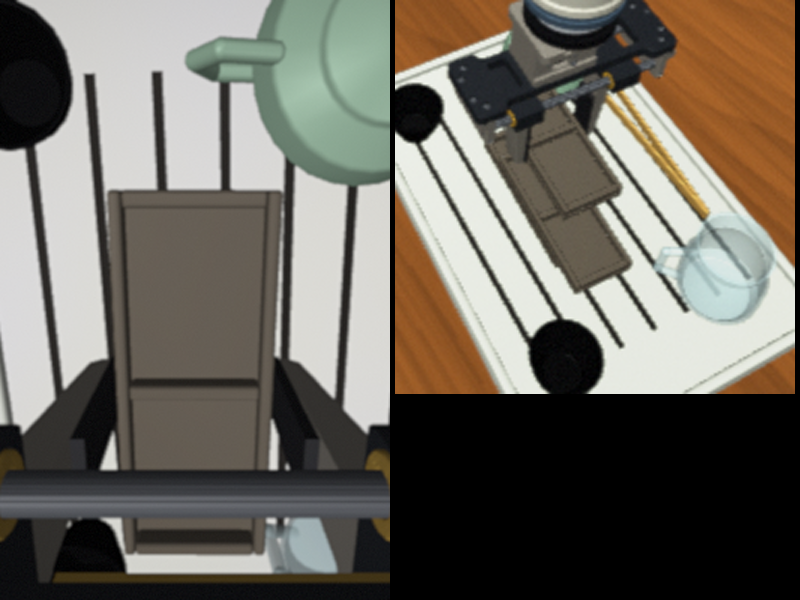

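drive_tool(plan="0 0 0 0 0.008 0 0.05; 0 0 0 0 0.01 0 0.05; 0 0 0 0 0.006 0 0.05; 0 0 0 0 0.003 0 0.05; 0 0 0 0 0 0 0.05; 0 0 0 0 0 0 0.05; 0 0 0 0 0 0 0.05; 0 0 0 0 0 0 0.05")

```text
time: 21.33
position: [486.3, -234.9, 77.5]
ee_rot: [-1.568, 0.107, -0.108]
force: [-0.2, -0.9, -2.8]
opening: 59.3
```

drive_tool(plan="0 0 0 -0.001 0 -0.002 0.05; 0 0 0 0 0.006 0 0.05; 0 0 0 0 0.006 0 0.05; 0 0 0 0 0.003 0 0.05; 0 0 0 0 0.002 0 0.05; 0 0 0 0 0 0 0.05; 0 0 0 0 0 0 0.05; 0 0 0 0 0 0 0.05")

```text
time: 22.0
position: [484.9, -236.6, 60.3]
ee_rot: [-1.567, 0.108, -0.107]
force: [-0.6, -0.1, -2.9]
opening: 59.7
```

drive_tool(plan="0 0 0 0 0.001 0 0.05; 0 0 0 0 0.001 0 0.05; 0 0 0 0 0.001 0 0.05; 0 0 0 0 0 0 0.05; 0 0 0 0 0 0 0.05")

```text
time: 22.42
position: [484.8, -236.6, 57.2]
ee_rot: [-1.567, 0.108, -0.107]
force: [-0.5, -0.2, -1.9]
opening: 59.9
```

drive_tool(plan="0 0 0 0 0.001 0 0.05; 0 0 0 0 0.001 0 0.05; 0 0 0 0 0.001 0 0.05; 0 0 0 0 0 0 0.05; 0 0 0 0 0 0 0.05")

```text
time: 22.83
position: [484.7, -236.6, 54.1]
ee_rot: [-1.567, 0.108, -0.107]
force: [0.2, -0.4, -2.3]
opening: 59.7
```

drive_tool(plan="0 0 0 0 0.0005 0 0.05; 0 0 0 0 0.0005 0 0.05; 0 0 0 0 0.0005 0 0.05; 0 0 0 0 0 0 0.05; 0 0 0 0 0 0 0.05")

```text
time: 23.25
position: [484.8, -236.6, 52.7]
ee_rot: [-1.567, 0.108, -0.107]
force: [-0.2, 0.2, -2.5]
opening: 59.5
```

drive_tool(plan="0 0 0 0 0.0005 0 0.05; 0 0 0 0 0 0 0.05; 0 0 0 0 0 0 0.05; 0 0 0 0 0 0 0.05")

```text
time: 23.58
position: [484.8, -236.6, 52.2]
ee_rot: [-1.567, 0.108, -0.107]
force: [0.5, -0.1, -2.6]
opening: 59.2
```

drive_tool(plan="0 0 0 0 0.0004 0 0.05; 0 0 0 0 0 0 0.05; 0 0 0 0 0 0 0.05; 0 0 0 0 0 0 0.05")

```text
time: 23.92
position: [484.9, -236.6, 52.0]
ee_rot: [-1.567, 0.107, -0.107]
force: [-0.7, 0.9, 2.0]
opening: 59.2
```

Contact came at 52.0, 16 mm above the previous one, so it is seated. I'll release and back off upward.

drive_tool(plan="0 0 0 0 0 0 0.066; 0 0 0 0 0 0 0.072; 0 0 0 0 0 0 0.08; 0 0 0 0 0 0 0.08; 0 0 0 0 -0.008 0 0.08; 0 0 0 0 -0.015 0 0.08; 0 0 0 0 -0.03 0 0.0919; 0 0 0 0 -0.035 0 0.0919; 0 0 0 0 -0.035 0 0.0919; 0 0 0 0 -0.02 -0.02 0.0919; 0 0 0 0 0 -0.03 0.0919; 0 0 0 0 0 -0.03 0.0919")

```text
time: 24.92
position: [474.9, -317.0, 197.7]
ee_rot: [-1.57, 0.103, -0.109]
force: [-0.5, 0.4, -0.7]
opening: 91.7
```

drive_tool(plan="0 0 0 0 0 0 0.0919; 0 0 0 0 0 0 0.0919; 0 0 0 0 0 0 0.0919; 0 0 0 0 0 0 0.0919")

```text
time: 25.25
position: [473.8, -315.0, 194.7]
ee_rot: [-1.567, 0.108, -0.107]
force: [0.1, -0.3, 0.1]
opening: 91.6
```

```bash
python3 snap.py w10; python3 -c "
import cv2,numpy as np
from h import ctrl
i=cv2.imread('pics/w10.png')
s=ctrl.camera('side')[:,:,::-1];cv2.imwrite('pics/s10.png',s)
a=cv2.resize(i[0:300,180:400],(440,600),interpolation=cv2.INTER_CUBIC);b=cv2.resize(s[260:400,270:384],(358,440),interpolation=cv2.INTER_CUBIC)
o=np.zeros((600,800,3),np.uint8);o[:,:440]=a;o[:440,442:]=b;cv2.imwrite('pics/m10.png',o)"
```

```text
25.25 [ 473.786 -314.993  194.665] 91.63481195490795 [ 0.12  -0.251  0.058]
[[ 0.991 -0.001  0.136]
 [-0.136  0.001  0.991]
 [-0.001 -1.     0.001]] [-0.59   0.288  1.774  0.001  1.081 -0.454]
```

View pics/m10.png

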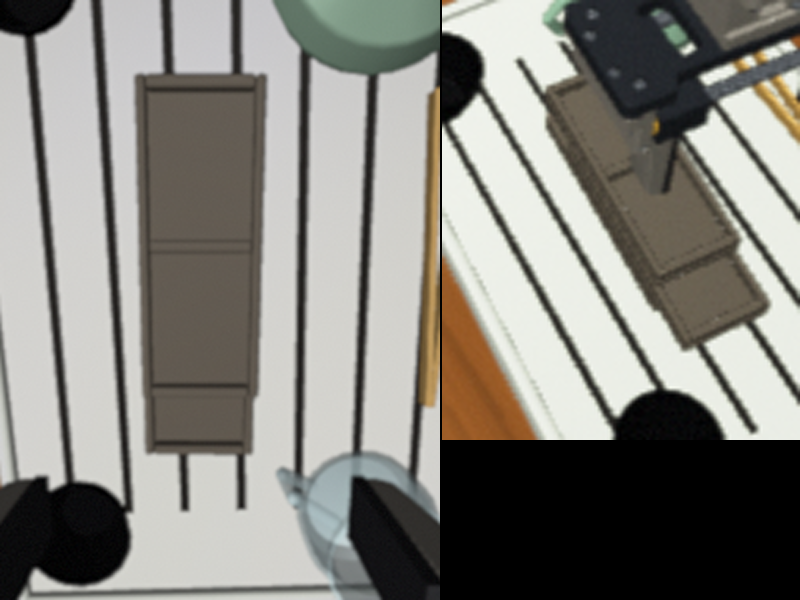

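```bash
python3 - <<'E'
from held import *
c,s=pickle.load(open("w10.pkl","rb"));z0=s["position"][2]
M=R.from_rotvec(s["ee_rot"]).as_matrix();t=s["position"]
f=lambda p:((p[0]+.5)/2-.5+180,(p[1]+.5)/2-.5)
for dz in (0,-4):
    A=tool_pts(c,s,[f(p) for p in [(136,75),(266,75),(256,395),(144,395)]],66+dz-z0)
    B=tool_pts(c,s,[f(p) for p in [(146,453),(252,453)]],50+dz-z0)
    print(A[:,[0,2]].tolist(),A.mean(0),B[:,[0,2]].tolist(),"step -y ends",A[2:,2].mean()-B[:,2].mean(),"top centre world",t+M@A.mean(0))
E
python3 -c "
import cv2;a=cv2.imread('pics/s6.png').astype(int);b=cv2.imread('pics/s10.png').astype(int)
d=abs(a-b).max(2)>40
print({k:int(d[v].sum()) for k,v in dict(mid_end=(slice(345,380),slice(335,375)),pitcher=(slice(330,385),slice(380,445)),cupb=(slice(380,420),slice(320,365)),cupa=(slice(265,300),slice(250,285))).items()})"
```

```text
[[-27.990096524677433, 153.01023352108882], [30.42807383411836, 153.00846822350664], [29.59423852498721, 5.658557257549532], [-27.9803549576602, 5.664626615016559]] [  1.01 128.66  79.34] [[-29.190521715452853, -31.023046985179093], [29.7539775478926, -31.0302044319926]] step -y ends 36.68821764486889 top centre world [ 485.5  -236.35   66.1 ]
[[-28.369773623084914, 154.07188090997002], [30.830035926705605, 154.07009199258317], [29.985043843022133, 4.748628947997261], [-28.359901713222026, 4.754779513890213]] [  1.02 132.66  79.41] [[-29.566156507771456, -32.3526186689263], [30.126958158903005, -32.359867017774775]] step -y ends 37.10794707429427 top centre world [ 485.52 -236.27   62.1 ]
{'mid_end': 4, 'pitcher': 0, 'cupb': 0, 'cupa': 0}
```

```bash
python3 -c "
from station import ctrl
print(ctrl.hand_in())"
```

```text
the job is handed in; nothing more can be done
None
```

I stacked both rack trays on the bottom tray and handed the job in at about 25 s of the 56 s allowed. The hand-in gave no verdict.

The upper-row tray went on first, stepped out away from the teapot (towards world −y). The lower-row tray then went on top, stepped back the other way. Both were set down and released at about 2–3 N of contact force.

| Check after release | Measured | Allowed |
|---|---|---|
| Middle tray step from bottom tray | about 35 mm | 32–40 mm |
| Middle tray sideways offset | about 2 mm | 9 mm |
| Top tray step back from middle tray | about 37 mm | 32–42 mm |
| Top tray centre against bottom tray centre | within about 2 mm | 7 mm lengthwise, 9 mm sideways |

- **Seating:** the two trays touched down 16 mm apart in height (36 and 52 mm), which is the spacing for seated trays. I judged level from these heights and from the pictures, not by a separate measurement.
- **Other tea things:** side-camera pictures from before and after the second placement showed no change at the pitcher or the cups. The teapot, tong and bottom tray were only seen in the pictures, with no sign of disturbance.
- **Disagreement:** the cameras put the bottom tray's rim at 25–31 mm where the text gives 34 mm. I therefore set the trays down by contact force, not by the camera heights.

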